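# Hold a veneer sample flush on the finish reader

### The arm

A 6-joint arm with a two-finger parallel gripper is mounted at the origin on the work surface. World frame = base frame: x ahead of the robot, y to its left, z up, the work surface at z = 0. Lengths are in m, angles in degrees, forces in N, time in s.
With the tool pointing down it reaches from about 0.4 to 0.825 m from the base axis. Payload 7 kg.
Tool frame: the origin (TCP) lies between the finger pads; the fingertips stand 22 mm ahead of it and the grasp point (between the pads) lies 3 mm ahead of it; z points along the fingers, y is the line along which they close (so a half turn about z gives the same grasp; the last joint's range is limited). The gripper opens to 85 mm and grips with 20 to 120 N. Pads are 22 mm wide; open, the fingers measure 114 mm over their backs; the gripper's body (76 mm by 85 mm) begins 54 mm behind the grasp point. The pads swing forward as they close: fully open they stand 13 mm farther back than shut.
Start: joints at [80.678, 20.546, 0.682, 0, -70.136, -16.507], TCP at [0.294, 0.608, 0.253] pointing down, gripper open.
Joint ranges: [-176.03, 176.03], [-82.01, 121.73], [-58.28, 71.71], [-173.87, 95.51], [-174.79, -0.11], [-173.66, 173.66]. Speed limits (degrees/s): [136.94, 136.94, 172.46, 180, 180, 180].

### API

Orientations are given as a 3x3 rotation matrix whose columns are the frame's x, y, z axes.
In Python, from station import * gives the robot as it stands.
- The arm moves only by the shell command python3 -m handwheel 'ROWS' [OPENING]. ROWS is a JSON object of lists of equal length, an entry for each row: "translation": the shift along the world's x, y, z scaled (see below), a list of three; "twist": the turn, a rotation vector about the world's x, y, z scaled (see below), a list of three. In form: {"translation": [[dx, dy, dz], ...], "twist": [[ax, ay, az], ...]}. A call has exactly 8 rows; each row is the pose to reach, as a shift and turn from the pose commanded when the call began; what a row does not reach only later rows make up. The controller multiplies each number of a shift by 0.15 m and each number of a turn by 2 rad. A row lasts 1/8 s, in which the tool goes at most 62.5 mm and 10.7 degrees, less where a joint would pass 70% of its speed; a pose out of reach is approached as far as the arm can. A call with a number of a shift or a turn outside -1 to 1 is refused whole. A call with a gripper value outside its range is refused whole. OPENING is the opening, from 0 (shut) to 1 (fully open), set as the call begins (- or left out, the last holds). The fingers move at their own pace and stop on an object; the grip force is fixed at half the most. Time passes only in rows, so rows that repeat a pose let the fingers close, or fill a call up. It gives the time, the measured TCP pose, the force, the opening and the grip force at its end, in the units of the state.
- sense(): the state, without advancing time (a new reading comes with each control period).
- snapshot(name): name is "scene" or "side" or "wrist"; returns (picture, depth): 480x640x3 uint8, blue, green, red; 480x640 float32, m along the optical axis (not along the pixel's ray), 0 where there is no reading.
- camera_params(name): a dict with "fx", "fy", "cx", "cy" (pixels), "distortion" ([k1, k2, p1, p2, k3] as OpenCV has them; the pictures are not rectified), "world_to_cam" (4x4, takes a point from world to camera coordinates). Camera axes: x right, y down, z forward; pixel columns grow to the right and rows downward; lengths in m; the calibration is good to about 2 mm. A picture is of the moment at which its call begins: read the wrist's pose just before it. camera_params takes no time and is no camera call; for the wrist camera it gives the pose at the moment of the call.
- job_done(): hands the job in; it is judged then, once.
Trained networks look in the newest picture that a camera, given by its name, has taken for a name from the list of things; names that differ only in an ending like _2 or _b are one class to them, and where a whole thing is asked for, a point or a joint stands for the part that bears it (a point fixed in the world has none). Each returns a list of dicts, best first, with "confidence" (0 to 1); they miss things now and then, are a little off and sometimes report something else, mostly with a low value. They report only what shows in the picture. A call takes as long as a camera call. They do not tell look-alikes from the thing itself.
- spot_in(camera, thing): "location" ([column, row] in pixels, amid what is visible of it).
The state is a dict: "t": time; "q": joint angles; "joint_vel": joint speeds; "joint_efforts": joint torques, N m; "tcp_pos": TCP position; "orientation": TCP orientation; "wrist_force": force on the tool from outside, world axes, zero at the start; "torque": the same for the moment, N m; "gripper_width": opening from 0.0 (shut) to 1.0 (fully open); "grip_force": force on a finger pad.
Only numpy, scipy, OpenCV 4.12 (cv2) and the standard library are available. Lean on these libraries where they do the work, as an engineer would, in place of code of your own. Each camera call takes 0.05 s, during which the arm holds its last target. There are 200 camera calls.

### The job

Turn the clamp knob on the wooden cradle clockwise until its steel tab is clear of the sample slide, then lift the slide out by its grip. Tilt it to match the reader's sloped face and press it on gently, veneer side down, until it is flush and all four spring pins are pushed in; finish while still gripping it and holding it pressed there for the reading. Leave everything else on the worktop where it is.

Things in the scene. Friction and masses are not known exactly. Their poses are not given: they have to be found in the camera images.
- cradle: Pale wooden cradle, fixed, 170 x 104 mm, low; left or right in front of the robot, the reader on the other side. Origin: at worktop level under the centre of the pocket that holds the slide; z up. Pocket floor 6 mm above the worktop, pocket 85 x 75 mm inside, rim 13 mm above the worktop. The clamp's axis is at x = +85 mm, y = 0.
- sample_slide: Sample slide, loose, 0.13 to 0.21 kg: plate 80 (x) x 70 (y) x 8 mm, veneer below, with an upright metal grip bar in the middle of its top: 44 mm long (x), 14 mm thick (y), from 8 to 44 mm above the underside. Origin: centre of the underside; z up out of the top. Starts flat in the cradle's pocket, its axes as the cradle's. Same when turned half round.
- clamp (a joint): Turn of the cradle's clamp, rad: 0 to 0.15 at the start (steel tab over the edge of the slide, holding it down), growing clockwise seen from above to the stop at 1.5. The tab is 16 mm wide, reaches 56 mm from the axis and is clear of the slide from 0.85. Light friction (0.05 N m); it stays where it is left.
- clamp_grip (a point): Centre of the clamp's black finger bar, on its upright axis, 44 mm above the worktop. The bar is 34 mm long, 12 mm thick, and reaches from 29 to 55 mm above the worktop. At joint 0 bar and tab lie along the cradle's x axis, the tab pointing to -x; they turn together, and the point's axes with them.
- reader: Finish reader, fixed: grey base 150 x 130 x 12 mm carrying a sloped metal face plate. Origin: centre of the base's underside, on the worktop; z up. The face rises towards +x from the lower edge (point reader_edge). Two grey cheeks beside the face at y = +-60 mm reach 42 mm above the worktop.
- reader_edge (a point): Middle of the face's level lower edge: 50 mm towards -x from the reader's origin, 34 mm above the worktop; axes as the reader's. From here the face (120 mm up the slope, 108 mm wide in y) rises towards +x at 20 to 40 degrees to the level: different each time, not reported, to be felt or seen; it does not yield. The round window, 60 mm up the slope at y = 0, is where the slide's middle belongs.
- pin0 (a joint): How far spring pin 0 of the face is pushed in along the face's normal, m: 0 = standing 6 mm proud, 0.006 = level with the face. Lower pair: 32 mm up the slope, at y = +22 mm. Pins are 9 mm thick; each spring takes 0.5 N per mm, 3.3 N at 6 mm.
- pin1 (a joint): The same for pin 1: lower pair, 32 mm up the slope, y = -22 mm.
- pin2 (a joint): The same for pin 2: upper pair, 88 mm up the slope, y = +22 mm.
- pin3 (a joint): The same for pin 3: upper pair, 88 mm up the slope, y = -22 mm.
- salt_bowl: White salt bowl, 60 mm across, 35 mm high, between cradle and reader; origin under its centre. Bystander.
- tape_measure: Grey tape measure, 60 x 50 x 34 mm; origin under its centre. Bystander.
- spare_chip: Loose wooden sample chip without a grip, 80 x 70 x 10 mm; origin under its centre. Bystander.
- mug: White mug, 80 mm across, 90 mm high; origin under its centre. Bystander.
- wax_jar: Glass jar, 60 mm across, 60 mm high; origin under its centre. Bystander.
- screwdriver: Screwdriver with black handle, 190 mm long, lying along x; origin under its middle. Bystander.
- pepper_mill: Wooden pepper mill, 52 mm across, 120 mm high; origin under its centre. Bystander.
Mind the look-alikes: they are no part of the job. What is shaped like the cradle but orange or purple is not meant.

How it is judged:
By the outcome, as a careful person would: the job done as asked, in the order asked, and still so for the second after the job is handed in, while the arm keeps its last pose, push and grip.
It also fails if it takes over 54 s, if anything falls off the work surface, if the arm or the gripper's body presses on something with over 40 N, if the wrist force passes 120 N, or if a joint passes its speed limit or range.

## Working session

There is one attempt and no reset: what is moved stays moved. The work goes in short steps, Python scripts to look and compute and a shell command to move; the robot and the scene stay as the last step left them, time stands still between calls to the robot, and variables do not carry over. Pictures are saved under pics/ and viewed, at most 10 in all, crops included, and the job is handed in when it is done.

```bash
mkdir -p pics; ls
cat > h.py <<'E'
from station import *
import numpy as np, cv2
def cam(n):
    p=camera_params(n); K=np.array([[p['fx'],0,p['cx']],[0,p['fy'],p['cy']],[0,0,1]]); return K,np.array(p['distortion']),np.array(p['world_to_cam'])
def cloud(n,depth,c=None):
    K,D,T=c or cam(n)
    v,u=np.mgrid[:480,:640]
    r=cv2.undistortPoints(np.stack([u,v],-1).reshape(-1,1,2).astype(float),K,D).reshape(480,640,2)
    P=np.concatenate([r*depth[...,None],depth[...,None]],-1)
    W=(P-T[:3,3])@T[:3,:3]
    W[depth==0]=np.nan
    return W
E
python3 - <<'E'
from h import *
for n in ['scene','side']:
    im,d=snapshot(n); cv2.imwrite(f'pics/{n}0.png',im); np.savez(f'{n}0.npz',im=im,W=cloud(n,d))
    print(n,np.linalg.inv(cam(n)[2])[:3].round(2).tolist())
    for t in ['cradle','reader','sample_slide','clamp','clamp_grip']:
        print(t,[(x['confidence'],np.round(x['location']).tolist()) for x in spot_in(n,t)][:4])
print(sense())
E
```

```text
pics
scene [[0.66, 0.51, -0.55, 1.12], [0.75, -0.45, 0.48, -0.51], [-0.0, -0.74, -0.68, 0.77]]
cradle [(0.94, [376.0, 153.0]), (0.93, [409.0, 232.0]), (0.59, [324.0, 194.0])]
reader [(0.67, [241.0, 313.0])]
sample_slide [(0.77, [395.0, 218.0]), (0.56, [469.0, 254.0])]
clamp [(0.67, [420.0, 224.0]), (0.49, [331.0, 193.0]), (0.49, [390.0, 152.0])]
clamp_grip [(0.77, [416.0, 225.0]), (0.66, [391.0, 149.0]), (0.53, [332.0, 193.0]), (0.33, [242.0, 312.0])]
side [[0.98, -0.08, 0.16, 0.24], [-0.18, -0.53, 0.83, -1.42], [0.02, -0.84, -0.54, 0.97]]
cradle [(0.88, [327.0, 213.0]), (0.73, [224.0, 186.0])]
reader [(0.58, [333.0, 297.0])]
sample_slide [(0.92, [304.0, 206.0])]
clamp [(0.74, [261.0, 220.0]), (0.71, [238.0, 178.0]), (0.46, [331.0, 196.0])]
clamp_grip [(0.76, [254.0, 219.0]), (0.5, [241.0, 177.0])]
{'t': 0.6, 'q': array([ 8.06781619e+01,  2.05452284e+01,  6.81568067e-01, -8.32446787e-04,
       -7.01358628e+01, -1.65094356e+01]), 'joint_vel': array([-0.06798788, -0.00141019,  0.04522264, -0.01601451, -0.04693543,
        0.00448285]), 'joint_efforts': array([ 1.03940696e-03, -5.82592821e+01,  2.93538916e+01,  6.93902448e+00,
       -6.87690681e-04, -8.51779713e-07]), 'tcp_pos': array([0.29408753, 0.60753587, 0.25330943]), 'orientation': array([[ 9.00078925e-01, -4.35726898e-01, -1.21359224e-05],
       [-4.35726897e-01, -9.00078925e-01,  1.04261297e-05],
       [-1.54662331e-05, -4.09639178e-06, -1.00000000e+00]]), 'wrist_force': array([-0.91606114,  0.09603084,  0.16404816]), 'torque': array([-0.03040179,  0.03563824,  0.02090607]), 'grip_force': 0.0, 'gripper_width': 1.002153549043315}
```

View pics/scene0.png

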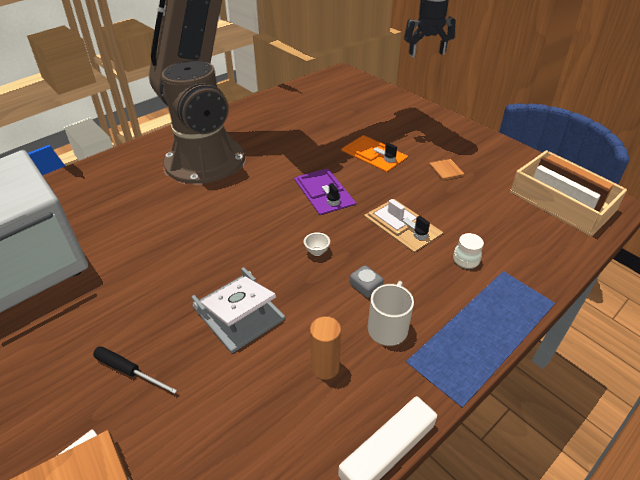

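View pics/side0.png

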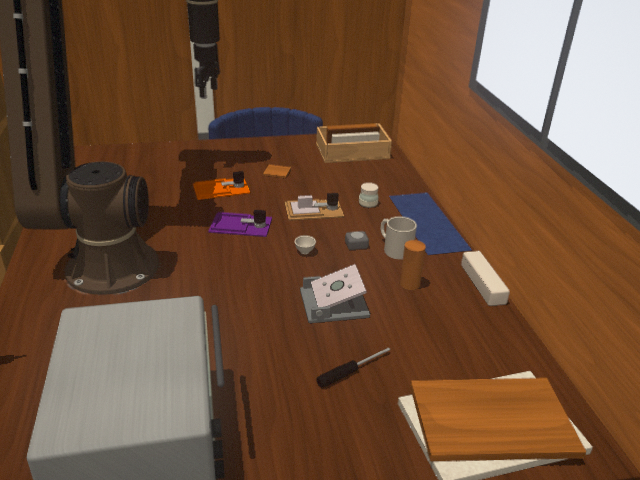

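Run:
```python
from h import *
A=np.load('scene0.npz'); B=np.load('side0.npz')
for n,F,px in [('scene',A,[(395,210),(422,226),(237,297),(316,243),(376,153),(325,190),(405,240),(368,230),(438,235)]),('side',B,[(304,203),(333,200),(337,286),(305,244)])]:
    for u,v in px: print(n,(u,v),np.nanmedian(F['W'][v-1:v+2,u-1:u+2].reshape(-1,3),0).round(4))
a=cv2.resize(A['im'][190:260,350:460],None,fx=5,fy=5,interpolation=2)
b=cv2.resize(A['im'][255:355,180:295],None,fx=4,fy=4,interpolation=2)
c=np.zeros((600,800,3),np.uint8); 
c[:350,:550]=a
b=cv2.resize(b,(250*115//115,int(250*100/115))); c[360:360+b.shape[0],:250]=b
s=cv2.resize(B['im'][180:225,270:350],None,fx=5,fy=5,interpolation=2); c[360:360+225,300:700]=s
cv2.imwrite('pics/crop1.png',c)
```

```text
scene (395, 210) [0.557  0.2125 0.0341]
scene (422, 226) [0.6416 0.2105 0.0399]
scene (237, 297) [ 0.5527 -0.2392  0.0557]
scene (316, 243) [0.4994 0.008  0.0107]
scene (376, 153) [0.3246 0.3905 0.0116]
scene (325, 190) [0.3678 0.1508 0.0191]
scene (405, 240) [0.6257 0.1756 0.0049]
scene (368, 230) [ 0.5372  0.1413 -0.0009]
scene (438, 235) [0.6653 0.251  0.0044]
side (304, 203) [0.5477 0.2084 0.0311]
side (333, 200) [0.6366 0.2078 0.0368]
side (337, 286) [ 0.5472 -0.2442  0.0559]
side (305, 244) [0.5159 0.0126 0.0128]
```

View pics/crop1.png

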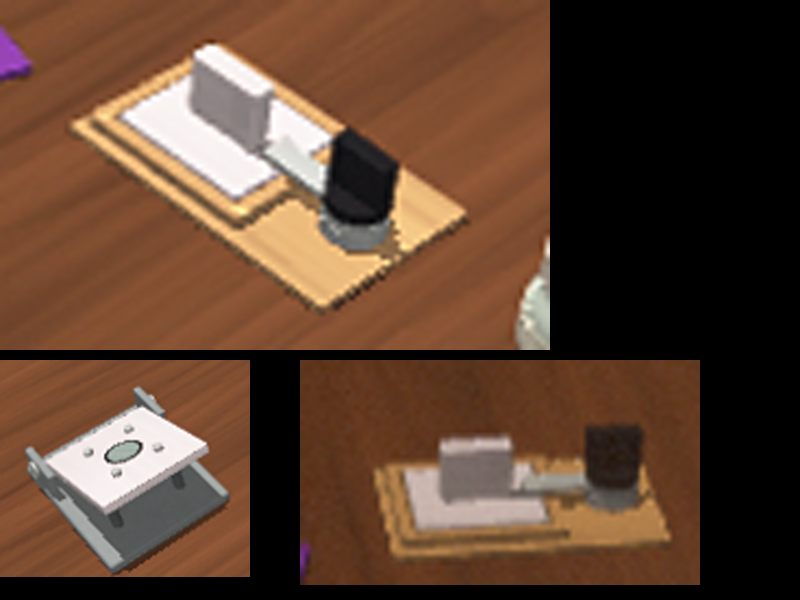

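```bash
python3 -m handwheel '{"translation":[[0.05,-0.08,0],[0.18,-0.25,0.03],[0.33,-0.45,0.06],[0.48,-0.65,0.1],[0.6,-0.8,0.14],[0.67,-0.93,0.18],[0.7,-0.99,0.2],[0.7,-1,0.2]],"twist":[[0,0,0.02],[0,0,0.06],[0,0,0.11],[0,0,0.16],[0,0,0.2],[0,0,0.22],[0,0,0.225],[0,0,0.225]]}'
python3 - <<'E'
from h import *
s=sense(); T=np.linalg.inv(cam('wrist')[2]); R=s['orientation']
print('cam in tool', (R.T@T[:3,:3]).round(3).tolist(), (R.T@(T[:3,3]-s['tcp_pos'])).round(4), cam('wrist')[0].tolist(), s['tcp_pos'],s['wrist_force'])
A=np.load('scene0.npz'); W=A['W']; im=A['im'].astype(int)
hsv=cv2.cvtColor(A['im'],cv2.COLOR_BGR2HSV).astype(int)
m=(np.abs(W[...,0]-.59)<.13)&(np.abs(W[...,1]-.21)<.1)&(W[...,2]>-.01)
print([hsv[v,u].tolist() for u,v in [(405,240),(368,230),(438,235),(372,223)]])
E
```

```text
t: 1.6
tcp_pos: [0.3993, 0.4574, 0.2836]
orientation: [[1.0, -0.002, 0.0], [-0.002, -1.0, 0.001], [0.0, -0.001, -1.0]]
wrist_force: [0.2, 0.2, 0.1]
gripper_width: 1.0
grip_force: 0.0
cam in tool [[0.0, -0.953, -0.304], [1.0, 0.0, 0.001], [-0.001, -0.304, 0.953]] [ 7.870e-02 -1.000e-04 -1.203e-01] [[406.4204702015293, 0.0, 325.51361358502413], [0.0, 406.4204702015293, 241.86933660040938], [0.0, 0.0, 1.0]] [0.39925629 0.45744304 0.28364145] [0.19837889 0.20696696 0.09472543]
[[16, 125, 225], [10, 153, 125], [15, 125, 226], [10, 158, 123]]
```

```bash
python3 -m handwheel '{"translation":[[0.08,-0.08,0],[0.25,-0.25,0],[0.45,-0.45,0],[0.65,-0.65,0],[0.82,-0.82,0],[0.94,-0.94,0],[1,-1,0],[1,-1,0]],"twist":[[0,0,0],[0,0,0],[0,0,0],[0,0,0],[0,0,0],[0,0,0],[0,0,0],[0,0,0]]}' >/dev/null; python3 -m handwheel '{"translation":[[0.05,-0.1,0],[0.13,-0.27,0],[0.22,-0.45,0],[0.3,-0.61,0],[0.33,-0.68,0],[0.33,-0.7,0],[0.33,-0.7,0],[0.33,-0.7,0]],"twist":[[0,0,0],[0,0,0],[0,0,0],[0,0,0],[0,0,0],[0,0,0],[0,0,0],[0,0,0]]}'
python3 - <<'E'
from h import *
c=cam('wrist'); im,d=snapshot('wrist'); W=cloud('wrist',d,c); cv2.imwrite('pics/w1.png',im); np.savez('w1.npz',im=im,W=W)
for t in ['clamp_grip','sample_slide','cradle']: print(t,[(x['confidence'],x['location']) for x in spot_in('wrist',t)])
E
```

```text
t: 3.6
tcp_pos: [0.5983, 0.2033, 0.2834]
orientation: [[1.0, 0.0, 0.0], [0.0, -1.0, 0.0], [0.0, -0.0, -1.0]]
wrist_force: [-0.4, 0.3, 0.4]
gripper_width: 1.003
grip_force: 0.0
clamp_grip [(0.62, [310.5, 165.1]), (0.61, [377.1, 382.6])]
sample_slide [(0.62, [311.8, 240.4]), (0.22, [287.1, 19.0])]
cradle [(0.96, [311.0, 180.6]), (0.96, [361.3, 389.9]), (0.85, [203.3, 416.0])]
```

View pics/w1.png

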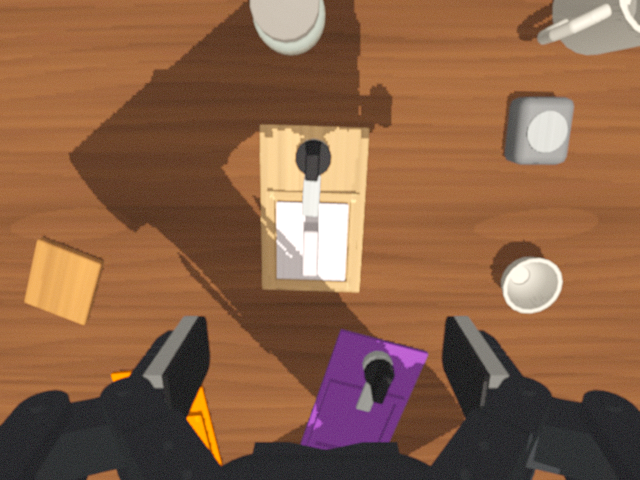

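Run:
```python
from h import *
F=np.load('w1.npz'); W=F['W']; im=F['im']
reg=np.zeros((480,640),bool); reg[110:300,240:385]=1
print('table z',np.nanmedian(W[100:120,240:385,2]), 'floor/plate z', np.nanmedian(W[230:270,285:300,2]), 'rim', np.nanmedian(W[205:285,264:270,2]),'base',np.nanmedian(W[140:180,270:285,2]))
def rect(m,name):
    P=W[m][:,:2].astype(np.float32); lo,hi=np.percentile(P,1,0),np.percentile(P,99,0)
    print(name,m.sum(),'med',np.median(P,0).round(4),cv2.minAreaRect(P*1000), 'pct',lo.round(4),hi.round(4))
z=W[...,2]
rect(reg&(z>0.003)&(z<.02),'wood')
n,l,st,ce=cv2.connectedComponentsWithStats((reg&(z>.040)).astype(np.uint8))
for i in range(1,n):
    if st[i,4]>50: rect(l==i,'hi%d z%.4f'%(i,np.median(z[l==i])))
# tab
rect(reg&(z>.018)&(z<.028)&(im.min(-1)>150),'tab')
```

```text
table z -0.0002606773393555922 floor/plate z 0.013614912044643813 rim 0.011653696997029282 base 0.005839667768255838
wood 14541 med [0.5864 0.2132] ((580.1130981445312, 216.72360229492188), (104.39247131347656, 169.59005737304688), 88.11609649658203) pct [0.4978 0.165 ] [0.6639 0.268 ]
hi1 z0.0544 563 med [0.6382 0.2147] ((637.066162109375, 214.8480224609375), (12.049704551696777, 33.34086608886719), 86.09599304199219) pct [0.6212 0.2087] [0.6536 0.2208]
hi2 z0.0494 699 med [0.5548 0.2174] ((552.4833984375, 217.52792358398438), (13.83574104309082, 44.45186233520508), 88.1318130493164) pct [0.5319 0.2109] [0.5746 0.2242]
tab 615 med [0.5987 0.2171] ((587.1934814453125, 217.68345642089844), (16.634855270385742, 65.91499328613281), 87.96063232421875) pct [0.5737 0.2093] [0.6177 0.2258]
```

```bash
python3 -m handwheel '{"translation":[[0.05,0.01,-0.08],[0.12,0.03,-0.25],[0.2,0.06,-0.45],[0.25,0.075,-0.65],[0.26,0.077,-0.82],[0.26,0.077,-0.94],[0.26,0.077,-1],[0.26,0.077,-1]],"twist":[[0,0,-0.01],[0,0,-0.02],[0,0,-0.03],[0,0,-0.035],[0,0,-0.035],[0,0,-0.035],[0,0,-0.035],[0,0,-0.035]]}' 0.4; python3 -m handwheel '{"translation":[[0,0,-0.06],[0,0,-0.16],[0,0,-0.28],[0,0,-0.38],[0,0,-0.46],[0,0,-0.51],[0,0,-0.52],[0,0,-0.52]],"twist":[[0,0,0],[0,0,0],[0,0,0],[0,0,0],[0,0,0],[0,0,0],[0,0,0],[0,0,0]]}'
```

```text
t: 4.8
tcp_pos: [0.6375, 0.2141, 0.133]
orientation: [[0.997, -0.071, -0.0], [-0.071, -0.997, -0.0], [-0.0, 0.0, -1.0]]
wrist_force: [1.3, -0.4, -0.1]
gripper_width: 0.401
grip_force: 0.0
t: 5.8
tcp_pos: [0.6378, 0.2142, 0.0556]
orientation: [[0.998, -0.071, 0.0], [-0.071, -0.998, 0.0], [0.0, -0.0, -1.0]]
wrist_force: [-0.6, 0.4, -0.6]
gripper_width: 0.402
grip_force: 0.0
```

```bash
python3 -m handwheel '{"translation":[[0,0,0],[0,0,0],[0,0,0],[0,0,0],[0,0,0],[0,0,0],[0,0,0],[0,0,0]],"twist":[[0,0,0],[0,0,0],[0,0,0],[0,0,0],[0,0,0],[0,0,0],[0,0,0],[0,0,0]]}' 0; python3 -m handwheel '{"translation":[[0,0,0],[0,0,0],[0,0,0],[0,0,0],[0,0,0],[0,0,0],[0,0,0],[0,0,0]],"twist":[[0,0,-0.05],[0,0,-0.13],[0,0,-0.22],[0,0,-0.31],[0,0,-0.4],[0,0,-0.49],[0,0,-0.56],[0,0,-0.6]]}'
```

```text
t: 6.8
tcp_pos: [0.638, 0.2147, 0.0561]
orientation: [[0.998, -0.07, 0.001], [-0.07, -0.998, 0.001], [0.001, -0.001, -1.0]]
wrist_force: [-3.1, 3.8, 5.5]
gripper_width: 0.124
grip_force: 61.6
t: 7.8
tcp_pos: [0.6369, 0.2134, 0.0561]
orientation: [[0.292, -0.956, -0.001], [-0.956, -0.292, -0.001], [0.001, 0.001, -1.0]]
wrist_force: [-4.8, -0.6, 9.5]
gripper_width: 0.124
grip_force: 62.1
```

```bash
python3 -m handwheel '{"translation":[[0,0,0],[0,0,0],[0,0,0],[0,0,0.05],[0,0,0.2],[0,0,0.4],[0,0,0.6],[0,0,0.7]],"twist":[[0,0,0],[0,0,0],[0,0,0],[0,0,0],[0,0,0],[0,0,0],[0,0,0],[0,0,0]]}' 0.4; python3 -m handwheel '{"translation":[[-0.04,0,0.1],[-0.1,0,0.3],[-0.18,0.01,0.5],[-0.27,0.02,0.6],[-0.36,0.02,0.65],[-0.45,0.02,0.66],[-0.53,0.02,0.66],[-0.56,0.02,0.66]],"twist":[[0,0,0.05],[0,0,0.13],[0,0,0.22],[0,0,0.31],[0,0,0.4],[0,0,0.49],[0,0,0.57],[0,0,0.62]]}'
python3 - <<'E'
from h import *
c=cam('wrist'); im,d=snapshot('wrist'); W=cloud('wrist',d,c); cv2.imwrite('pics/w2.png',im); np.savez('w2.npz',im=im,W=W)
print(sense()['tcp_pos'],sense()['orientation'][:,0])
z=W[...,2]
ok=(abs(W[...,0]-.59)<.1)&(abs(W[...,1]-.21)<.06)&(z>.042)&(z<.06)
n,l,st,ce=cv2.connectedComponentsWithStats(ok.astype(np.uint8))
for i in range(1,n):
    if st[i,4]>50: print(st[i,4],np.median(z[l==i]),cv2.minAreaRect(W[l==i][:,:2].astype(np.float32)*1000))
# reader from stored scene/side clouds: sloped face fit
for n in ['scene0','side0']:
    F=np.load(n+'.npz'); W=F['W']; im=F['im']
    m=(abs(W[...,0]-.55)<.12)&(abs(W[...,1]+.24)<.12)&(W[...,2]>.035)&(im.min(-1)>165)
    P=W[m]; 
    for _ in range(6):
        A=np.c_[P[:,:2],np.ones(len(P))]; k=np.linalg.lstsq(A,P[:,2],rcond=None)[0]; r=P[:,2]-A@k; P=P[abs(r)<max(.004,1.5*r.std())]
    az=np.degrees(np.arctan2(k[1],k[0])); sl=np.degrees(np.arctan(np.hypot(*k[:2])))
    print(n,len(P),'azimuth',az,'slope',sl,'rms',r.std())
    a=np.radians(az); e=np.array([np.cos(a),np.sin(a)]); f=np.array([-e[1],e[0]])
    print(' rect xy',cv2.minAreaRect(P[:,:2].astype(np.float32)*1000))
    u=P[:,:2]@e; v=P[:,:2]@f
    print(' z range',np.percentile(P[:,2],[.5,99.5]), 'edge at z=.034:', 'u pct',np.percentile(u,[.5,99.5]),'v pct',np.percentile(v,[.5,99.5]))
    um=np.percentile(u,[.5,99.5]).mean(); vm=np.percentile(v,[.5,99.5]).mean(); cxy=um*e+vm*f; print(' centre',cxy, cxy@k[:2]+k[2])
E
```

```text
t: 8.8
tcp_pos: [0.6383, 0.2144, 0.1627]
orientation: [[0.296, -0.955, 0.003], [-0.955, -0.296, 0.001], [-0.001, -0.003, -1.0]]
wrist_force: [-0.4, 0.0, -0.6]
gripper_width: 0.397
grip_force: 0.0
t: 9.8
tcp_pos: [0.5528, 0.217, 0.2592]
orientation: [[1.0, -0.026, -0.0], [-0.026, -1.0, 0.0], [-0.0, -0.0, -1.0]]
wrist_force: [-0.9, -0.8, -0.6]
gripper_width: 0.404
grip_force: 0.0
[0.55257509 0.21699445 0.25916849] [ 9.99749584e-01 -2.23705141e-02 -5.74009673e-04]
735 0.05457528037593037 ((637.0908203125, 214.78897094726562), (12.161995887756348, 34.07099533081055), 17.026010513305664)
869 0.04949979015630228 ((552.5850830078125, 217.33958435058594), (13.43505573272705, 44.06050109863281), 88.27037811279297)
scene0 1480 azimuth -1.8531531661096503 slope 20.947611760313233 rms 0.0010516442091240568
 rect xy ((551.8237915039062, -243.99647521972656), (129.47195434570312, 112.2483139038086), 86.9426040649414)
 z range [0.03537045 0.07667987] edge at z=.034: u pct [0.50545751 0.61404029] v pct [-0.2840111  -0.16519665]
 centre [ 0.55219291 -0.24258755] 0.05541246390001303
side0 1005 azimuth -1.1937103346620492 slope 20.701455259965563 rms 0.0018348193428462118
 rect xy ((548.3038940429688, -241.04248046875), (110.54912567138672, 111.26708984375), 0.38256970047950745)
 z range [0.03534557 0.07775496] edge at z=.034: u pct [0.49921309 0.60823684] v pct [-0.28334236 -0.1774905 ]
 centre [ 0.54880461 -0.24190199] 0.0556456024790469
```

View pics/w2.png

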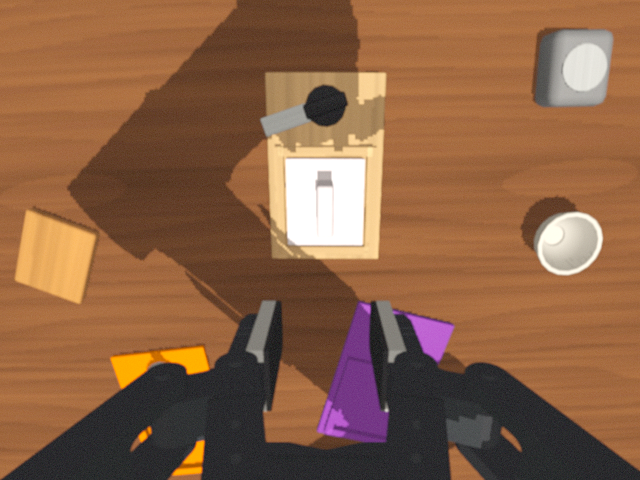

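```bash
python3 -m handwheel '{"translation":[[0,0.003,-0.08],[0,0.003,-0.25],[0,0.003,-0.45],[0,0.003,-0.65],[0,0.003,-0.82],[0,0.003,-0.94],[0,0.003,-1],[0,0.003,-1]],"twist":[[0,0,-0.004],[0,0,-0.004],[0,0,-0.004],[0,0,-0.004],[0,0,-0.004],[0,0,-0.004],[0,0,-0.004],[0,0,-0.004]]}' ; python3 -m handwheel '{"translation":[[0,0,-0.05],[0,0,-0.14],[0,0,-0.24],[0,0,-0.33],[0,0,-0.4],[0,0,-0.44],[0,0,-0.45],[0,0,-0.45]],"twist":[[0,0,0],[0,0,0],[0,0,0],[0,0,0],[0,0,0],[0,0,0],[0,0,0],[0,0,0]]}'; python3 -m handwheel '{"translation":[[0,0,0],[0,0,0],[0,0,0],[0,0,0],[0,0,0],[0,0,0],[0,0,0],[0,0,0]],"twist":[[0,0,0],[0,0,0],[0,0,0],[0,0,0],[0,0,0],[0,0,0],[0,0,0],[0,0,0]]}' 0
```

```text
t: 10.85
tcp_pos: [0.5534, 0.2172, 0.1084]
orientation: [[0.999, -0.04, -0.001], [-0.04, -0.999, -0.001], [-0.001, 0.001, -1.0]]
wrist_force: [-0.7, -0.1, -0.3]
gripper_width: 0.402
grip_force: 0.0
t: 11.85
tcp_pos: [0.5538, 0.2176, 0.042]
orientation: [[0.999, -0.039, 0.0], [-0.039, -0.999, 0.0], [0.0, -0.0, -1.0]]
wrist_force: [0.2, 0.4, 1.2]
gripper_width: 0.397
grip_force: 0.0
t: 12.85
tcp_pos: [0.554, 0.2178, 0.0424]
orientation: [[0.999, -0.039, 0.001], [-0.039, -0.999, 0.001], [0.001, -0.001, -1.0]]
wrist_force: [-0.9, 0.0, 4.8]
gripper_width: 0.157
grip_force: 59.8
```

```bash
Z='[0,0,0]'; python3 -m handwheel '{"translation":[[0,0,0.04],[0,0,0.14],[0,0,0.3],[0,0,0.5],[0,0,0.7],[0,0,0.87],[0,0,0.98],[0,0,1]],"twist":[[0,0,0],[0,0,0],[0,0,0],[0,0,0],[0,0,0],[0,0,0],[0,0,0],[0,0,0]]}'; python3 -m handwheel '{"translation":[[-0.01,-0.06,0.05],[-0.03,-0.18,0.15],[-0.06,-0.33,0.25],[-0.08,-0.48,0.3],[-0.1,-0.62,0.3],[-0.12,-0.75,0.3],[-0.14,-0.88,0.3],[-0.16,-1,0.3]],"twist":[[0,0,0],[0,0,0],[0,0,0],[0,0,0],[0,0,0],[0,0,0],[0,0,0],[0,0,0]]}'; python3 -m handwheel '{"translation":[[-0.02,-0.12,0],[-0.04,-0.25,0],[-0.06,-0.38,0],[-0.08,-0.5,0],[-0.1,-0.62,0],[-0.12,-0.75,0],[-0.14,-0.88,0],[-0.16,-1,0]],"twist":[[0,0,0],[0,0,0],[0,0,0],[0,0,0],[0,0,0],[0,0,0],[0,0,0],[0,0,0]]}'; python3 -m handwheel '{"translation":[[-0.02,-0.12,0],[-0.04,-0.27,0],[-0.06,-0.44,0],[-0.09,-0.62,0],[-0.12,-0.78,0],[-0.15,-0.91,0],[-0.16,-0.98,0],[-0.16,-1,0]],"twist":[[0,0,0],[0,0,0],[0,0,0],[0,0,0],[0,0,0],[0,0,0],[0,0,0],[0,0,0]]}'
python3 - <<'E'
from h import *
c=cam('wrist'); im,d=snapshot('wrist'); W=cloud('wrist',d,c); cv2.imwrite('pics/w3.png',im); np.savez('w3.npz',im=im,W=W)
E
```

```text
t: 13.85
tcp_pos: [0.5539, 0.2177, 0.1931]
orientation: [[0.999, -0.039, 0.002], [-0.039, -0.999, 0.001], [0.001, -0.001, -1.0]]
wrist_force: [0.1, -0.6, -2.1]
gripper_width: 0.157
grip_force: 58.7
t: 14.85
tcp_pos: [0.5293, 0.0662, 0.2365]
orientation: [[0.999, -0.039, -0.001], [-0.039, -0.999, -0.0], [-0.001, 0.0, -1.0]]
wrist_force: [-0.3, 0.3, -2.6]
gripper_width: 0.155
grip_force: 58.6
t: 15.85
tcp_pos: [0.5053, -0.0838, 0.2368]
orientation: [[0.999, -0.039, 0.0], [-0.039, -0.999, -0.0], [0.0, 0.0, -1.0]]
wrist_force: [-0.3, 0.3, -2.1]
gripper_width: 0.153
grip_force: 58.6
t: 16.85
tcp_pos: [0.4814, -0.2331, 0.2367]
orientation: [[0.999, -0.04, -0.0], [-0.04, -0.999, 0.0], [-0.0, -0.0, -1.0]]
wrist_force: [-0.3, -0.4, -1.9]
gripper_width: 0.151
grip_force: 58.6
```

View pics/w3.png

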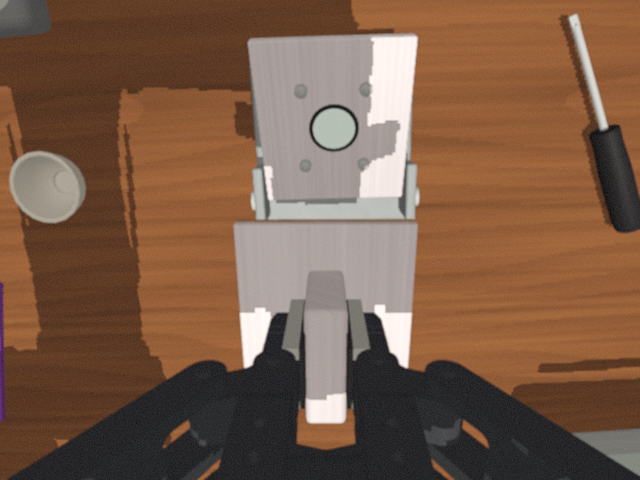

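Run:
```python
from h import *
F=np.load('w3.npz'); W=F['W']; im=F['im']
m=np.zeros((480,640),bool); m[40:200,250:416]=1
m&=np.isfinite(W[...,2])&(W[...,2]>.030)&(W[...,2]<.14)&(abs(W[...,1]+.24)<.055)
P=W[m]
for _ in range(10):
    A=np.c_[P[:,:2],np.ones(len(P))]; k=np.linalg.lstsq(A,P[:,2],rcond=None)[0]; r=P[:,2]-A@k; P=P[abs(r)<max(.002,2*r.std())]
n=np.array([-k[0],-k[1],1]); n/=np.linalg.norm(n)
az=np.degrees(np.arctan2(k[1],k[0])); sl=np.degrees(np.arccos(n[2])); print('az',az,'slope',sl,'rms',r.std(),len(P),k)
def ray(u,v):
    K,D,T=cam('wrist'); q=cv2.undistortPoints(np.array([[[u,v]]],float),K,D).ravel(); 
    R=T[:3,:3]; o=-R.T@T[:3,3]; d=R.T@np.array([q[0],q[1],1]); return o,d
def hit(u,v):
    o,d=ray(u,v); t=(k[2]+k[:2]@o[:2]-o[2])/(d[2]-k[:2]@d[:2]); return o+t*d
# window ellipse by dark ring / colour
g=cv2.cvtColor(im,cv2.COLOR_BGR2GRAY)
mk=(g[95:160,300:370]<60).astype(np.uint8); cs,_=cv2.findContours(mk,cv2.RETR_EXTERNAL,cv2.CHAIN_APPROX_NONE)
c=max(cs,key=len); e=cv2.fitEllipse(c); uv=np.array(e[0])+[300,95]; print('ellipse',e,uv)
Cw=hit(*uv); print('window',Cw)
# face rect
rel=P-Cw; a=np.radians(az); up=np.array([np.cos(a)*np.cos(np.radians(sl)),np.sin(a)*np.cos(np.radians(sl)),np.sin(np.radians(sl))]); yy=np.cross(n,up)
Q=np.c_[rel@up,rel@yy]; print('rect in face',cv2.minAreaRect(Q.astype(np.float32)*1000), np.percentile(Q,[.3,99.7],0))
for p in [(301,91),(365,89),(305,165),(363,164)]:
    x=hit(*p)-Cw; print('pin',(x@up).round(4),(x@yy).round(4))
# azimuth from left/right edges: y extents vs up
for s in np.linspace(-.04,.05,4):
    b=Q[abs(Q[:,0]-s)<.006,1]; print(s.round(3),b.min().round(4),b.max().round(4))
# slide in hand
S=sense(); m=np.zeros((480,640),bool); m[226:265,240:412]=1; m&=(W[...,2]>.18); P=W[m]
A=np.c_[P[:,:2],np.ones(len(P))]; ks=np.linalg.lstsq(A,P[:,2],rcond=None)[0]; print('slide plane',ks, (P[:,2]-A@ks).std(), 'front edge x',np.percentile(P[:,0],99.5),'y',P[:,1].min(),P[:,1].max(), S['tcp_pos'])
b=np.zeros((480,640),bool); b[260:420,300:350]=1; b&=(W[...,2]>.22)&(W[...,2]<.26); B=W[b]; print('bar z',np.median(B[:,2]), cv2.minAreaRect(B[:,:2].astype(np.float32)*1000))
```

```text
az -0.7782823411357892 slope 21.120303731077115 rms 0.0007575208229614965 22926 [ 0.38623944 -0.00524684 -0.15793024]
ellipse ((33.505191802978516, 32.792030334472656), (44.013675689697266, 46.24086380004883), 79.651611328125) [333.5051918  127.79203033]
window [ 0.54948975 -0.24139373  0.05557092]
rect in face ((-0.2870903015136719, 0.8335342407226562), (120.11036682128906, 109.99927520751953), 0.010245813988149166) [[-0.05919242 -0.05320873]
 [ 0.05883473  0.05342186]]
pin 0.0269 0.0217
pin 0.0272 -0.0216
pin -0.0292 0.022
pin -0.0296 -0.0221
-0.04 -0.0541 0.0558
-0.01 -0.0536 0.0539
0.02 -0.0534 0.054
0.05 -0.053 0.0538
slide plane [ 0.00273725 -0.00084671  0.2063763 ] 0.0005902982588839608 front edge x 0.5196033019206635 y -0.2676898605951888 -0.20035106001022787 [ 0.48159957 -0.23293541  0.23674283]
bar z 0.2438191403311275 ((480.96258544921875, -233.14617919921875), (18.172500610351562, 44.11520767211914), 89.9314193725586)
```

```bash
cat > tgt.py <<'E'
from h import *
from scipy.spatial.transform import Rotation as Ro
az,sl=np.radians(-0.8),np.radians(21.1)
Cw=np.array([.5495,-.2414,.0556])
up=np.array([np.cos(az)*np.cos(sl),np.sin(az)*np.cos(sl),np.sin(sl)]); n=np.array([-np.cos(az)*np.sin(sl),-np.sin(az)*np.sin(sl),np.cos(sl)])
Rt=np.c_[up,np.cross(-n,up),-n]
def go(h):
    s=sense(); p=Cw+.0015*up+(.0365+h)*n
    rv=Ro.from_matrix(Rt@s['orientation'].T).as_rotvec()
    print(h,'tgt',p.round(4),'dT',((p-s['tcp_pos'])/.15).round(3),'tw',(rv/2).round(4))
    f=s['wrist_force']; print(' F along n %.1f up %.1f lat %.1f'%(f@n,f@up,f@np.cross(n,up)),'torque tool',(s['orientation'].T@s['torque']).round(2),'h now %.4f up %.4f lat %.4f'%((s['tcp_pos']-Cw)@n-.0365,(s['tcp_pos']-Cw)@up-.0015,(s['tcp_pos']-Cw)@np.cross(n,up)))
    return s
if __name__=='__main__':
    import sys; go(float(sys.argv[1]))
E
python3 tgt.py 0.05; python3 -c "
from tgt import *; print((n/.15*.01).round(4))"
```

```text
0.05 tgt [ 0.5198 -0.241   0.1368] dT [ 0.254 -0.054 -0.666] tw [-0.0049 -0.1841  0.0125]
 F along n -1.2 up -0.5 lat -0.8 torque tool [-0.06  0.08  0.01] h now 0.1570 up 0.0003 lat 0.0075
[-0.024   0.0003  0.0622]
```

```bash
python3 -m handwheel '{"translation":[[0.02,-0.01,0],[0.05,-0.02,-0.05],[0.09,-0.03,-0.13],[0.14,-0.04,-0.26],[0.19,-0.05,-0.41],[0.23,-0.054,-0.55],[0.25,-0.054,-0.64],[0.254,-0.054,-0.666]],"twist":[[0,-0.02,0.001],[0,-0.055,0.004],[-0.002,-0.095,0.007],[-0.003,-0.13,0.01],[-0.005,-0.16,0.012],[-0.005,-0.18,0.0125],[-0.005,-0.184,0.0125],[-0.005,-0.184,0.0125]]}' | head -3; python3 tgt.py 0.012
```

```text
t: 17.9
tcp_pos: [0.5194, -0.2399, 0.136]
orientation: [[0.934, -0.013, 0.358], [-0.012, -1.0, -0.005], [0.358, 0.0, -0.934]]
0.012 tgt [ 0.5334 -0.2412  0.1014] dT [ 0.094 -0.008 -0.231] tw [-0.     -0.001  -0.0006]
 F along n -1.8 up -0.7 lat 0.0 torque tool [-0.01 -1.44 -0.02] h now 0.0494 up -0.0007 lat 0.0011
```

```bash
python3 -m handwheel '{"translation":[[0.01,-0.001,-0.02],[0.03,-0.002,-0.07],[0.05,-0.003,-0.13],[0.07,-0.004,-0.18],[0.085,-0.004,-0.215],[0.093,-0.004,-0.228],[0.094,-0.004,-0.23],[0.094,-0.004,-0.23]],"twist":[[0,0,0],[0,0,0],[0,0,0],[0,0,0],[0,0,0],[0,0,0],[0,0,0],[0,0,0]]}' | head -3; python3 tgt.py 0.003
python3 - <<'E'
from tgt import *
c=cam('wrist'); im,d=snapshot('wrist'); W=cloud('wrist',d,c); cv2.imwrite('pics/w4.png',im)
R=sense()['orientation'];t=sense()['tcp_pos']; L=(W-t)@R   # tool frame
m=np.zeros((480,640),bool); m[226:265,240:412]=1; m&=(abs(L[...,2]-.0285)<.006); P=L[m]
A=np.c_[P[:,:2],np.ones(len(P))]; ks=np.linalg.lstsq(A,P[:,2],rcond=None)[0]
print('slide plane in tool (deg)',np.degrees(ks[:2]),ks[2],len(P),(P[:,2]-A@ks).std(),'front edge',np.percentile(P[:,0],99.5),P[:,1].min(),P[:,1].max())
E
```

```text
t: 18.9
tcp_pos: [0.5338, -0.2412, 0.1026]
orientation: [[0.933, -0.014, 0.36], [-0.012, -1.0, -0.005], [0.36, 0.0, -0.933]]
0.003 tgt [ 0.5367 -0.2412  0.093 ] dT [ 0.019 -0.    -0.064] tw [ 0.0002  0.0001 -0.0002]
 F along n -1.4 up -0.3 lat -0.3 torque tool [ 0.   -1.4   0.01] h now 0.0130 up 0.0008 lat -0.0000
slide plane in tool (deg) [-0.26642668  0.00641507] 0.02913946588293782 6687 0.0005885276931615205 front edge 0.03736545070219323 -0.03367236076350423 0.033834357693194414
```

View pics/w4.png

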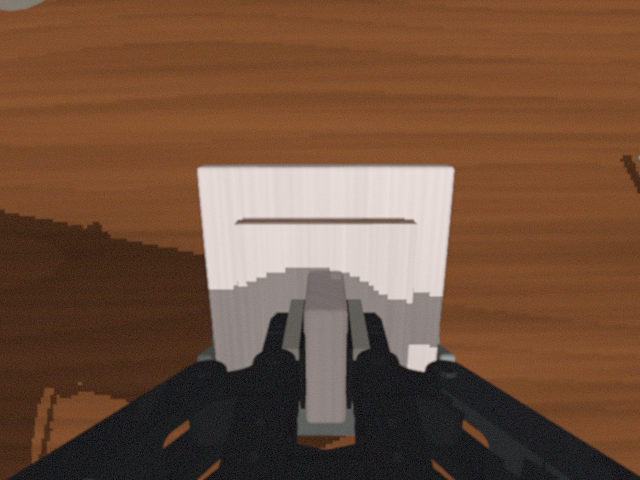

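```bash
python3 -m handwheel '{"translation":[[0.003,0,-0.01],[0.006,0,-0.02],[0.009,0,-0.03],[0.013,0,-0.04],[0.016,0,-0.05],[0.019,0,-0.06],[0.022,0,-0.07],[0.024,0,-0.077]],"twist":[[0,0,0],[0,0,0],[0,0,0],[0,0,0],[0,0,0],[0,0,0],[0,0,0],[0,0,0]]}' | head -3; python3 tgt.py 0
```

```text
t: 19.95
tcp_pos: [0.5377, -0.2412, 0.0913]
orientation: [[0.933, -0.013, 0.361], [-0.012, -1.0, -0.005], [0.361, 0.001, -0.933]]
0.0 tgt [ 0.5378 -0.2412  0.0902] dT [ 0.001 -0.    -0.008] tw [ 0.0003  0.0004 -0.0003]
 F along n 8.6 up -2.1 lat 0.8 torque tool [ 0.61 -1.69 -0.06] h now 0.0011 up 0.0003 lat 0.0000
```

```bash
python3 -m handwheel '{"translation":[[0.001,0,-0.002],[0.001,0,-0.004],[0.002,0,-0.006],[0.003,0,-0.008],[0.004,0,-0.01],[0.005,0,-0.0125],[0.005,0,-0.0125],[0.005,0,-0.0125]],"twist":[[0,0,0],[0,0,0],[0,0,0],[0,0,0],[0,0,0],[0,0,0],[0,0,0],[0,0,0]]}' | head -3; python3 tgt.py 0
```

```text
t: 20.95
tcp_pos: [0.538, -0.2413, 0.0905]
orientation: [[0.932, -0.013, 0.361], [-0.012, -1.0, -0.005], [0.361, 0.001, -0.933]]
0.0 tgt [ 0.5378 -0.2412  0.0902] dT [-0.001  0.    -0.002] tw [ 0.0003  0.0006 -0.0003]
 F along n 21.8 up -4.3 lat 4.2 torque tool [ 1.44 -2.62  0.02] h now 0.0002 up 0.0003 lat -0.0000
```

```bash
cat > gap.py <<'E'
from tgt import *
def gap(show=False):
    c=cam('wrist'); Ds=[]
    for i in range(4): im,d=snapshot('wrist'); Ds.append(d)
    W=cloud('wrist',np.median(Ds,0),c); s=sense(); R=s['orientation']
    ey=np.cross(n,up); L=np.stack([(W-Cw)@up,(W-Cw)@ey,(W-Cw)@n],-1)
    def fit(m):
        P=L[m]
        for _ in range(6):
            A=np.c_[P[:,:2],np.ones(len(P))]; k=np.linalg.lstsq(A,P[:,2],rcond=None)[0]; r=P[:,2]-A@k; P=P[abs(r)<.0015]
        return k,len(P),r.std()
    a,b,h=L[...,0],L[...,1],L[...,2]
    sl=(a>.015)&(a<.036)&(abs(b)<.032)&(abs(h-.008)<.004)
    sl2=(a>-.03)&(a<.036)&(abs(b)<.032)&(abs(b)>.024)&(abs(h-.008)<.004)
    fc=(a>.044)&(a<.058)&(abs(b)<.052)&(abs(h)<.004)
    fc2=(a>-.03)&(a<.058)&(abs(b)<.052)&(abs(b)>.040)&(abs(h)<.004)
    ks,ns,rs=fit(sl|sl2); kf,nf,rf=fit(fc|fc2)
    print('slide',np.degrees(ks[:2]).round(2),ks[2].round(5),ns,rs.round(5),'face',np.degrees(kf[:2]).round(2),kf[2].round(5),nf,rf.round(5))
    for x in (.04,-.04):
        for y in (.035,-.035): print('underside gap at',(x,y),'%.2f mm'%(((ks-kf)@[x,y,1]-.008)*1e3))
    P=L[sl]; print('front edge',np.percentile(P[:,0],99.8),P[:,1].min(),P[:,1].max())
gap()
E
python3 gap.py
```

```text
slide [-0.05  0.03] 0.00786 10260 0.00032 face [-0.01  0.03] -8e-05 18110 0.00034
underside gap at (0.04, 0.035) -0.09 mm
underside gap at (0.04, -0.035) -0.08 mm
underside gap at (-0.04, 0.035) -0.04 mm
underside gap at (-0.04, -0.035) -0.03 mm
front edge 0.03596726145580001 -0.03199782096097294 0.031975718047650016
```

Run:
```python
from tgt import *
c=cam('wrist'); im,d=snapshot('wrist'); W=cloud('wrist',d,c); ey=np.cross(n,up)
a,b,h=(W-Cw)@up,(W-Cw)@ey,(W-Cw)@n
m=(abs(h-.008)<.003)&(a>.01)&(a<.06)&(abs(b)<.05)
print('edges up',np.percentile(a[m],99.7),'lat',np.percentile(b[m],[.3,99.7]))
s=go(0); print(s['gripper_width'],s['grip_force'],s['t'])
```

```text
edges up 0.04020524141487609 lat [-0.03475191  0.03503316]
0 tgt [ 0.5378 -0.2412  0.0902] dT [-0.001  0.    -0.002] tw [ 0.0003  0.0006 -0.0003]
 F along n 22.0 up -3.7 lat 3.5 torque tool [ 1.51 -2.62  0.05] h now 0.0002 up 0.0003 lat -0.0000
0.1522543241572851 62.453105449676514 21.2
```

The slide is centred to within about 0.3 mm and flush to about 0.1 mm. It is held with about 22 N, more than the 13.2 N the pins need.

```bash
python3 -c "
from station import *
print(job_done())"
```

```text
the job is handed in; nothing more can be done
None
```

The job is handed in at about 21 s of the 54 s allowed: the clamp is turned clear (about 1.24 rad) and the slide, still gripped, is pressed on the reader's 21° face with about 22 N, flush to about 0.1 mm by the wrist camera, so all four pins should be fully in (I couldn't read them directly).

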